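# Hold a bayonet filler cap at its vent position

### The arm

A 6-joint arm with a two-finger parallel gripper is mounted at the origin on the work surface. World frame = base frame: x ahead of the robot, y to its left, z up, the work surface at z = 0. Lengths are in m, angles in rad, forces in N, time in s.
With the tool pointing down it reaches from about 0.325 to 0.85 m from the base axis. Payload 4.4 kg.
Tool frame: the origin (TCP) lies at the very end of the fingers, on their centre line; the grasp point (between the pads) lies 19 mm behind it; z points along the fingers, y is the line along which they close (so a half turn about z gives the same grasp; the last joint's range is limited). The gripper opens to 94 mm and grips with 3 to 60 N. Pads are 16 mm wide; open, the fingers measure 119 mm over their backs; the gripper's body (75 mm by 177 mm) begins 78 mm behind the grasp point.
Start: joints at [-1.306, 0.207, 1.542, -0, 1.393, -0.15], TCP at [0.232, -0.526, 0.205] pointing down, gripper open.
Joint ranges: [-2.73, 2.73], [-0.86, 2.22], [0.23, 2.46], [-1.11, 4.25], [0.08, 2.63], [-2.82, 2.82]. Speed limits (rad/s): [2.79, 2.79, 3.14, 3.14, 3.14, 3.14].

### API

Orientations are given as a rotation vector (axis times angle).
In Python, from cell import r gives the robot as it stands.
- The arm moves only by the tool apply_moves, never from a script. Its argument "rows" is a list that holds one entry, the list of rows, each a list of 7 numbers: the turn, a rotation vector about the tool's x, y, z in degrees, then the shift along the tool's x, y, z in cm, then the closure, from 0 (fully open) to 1 (shut). A call has 1 to 5 rows; each row shifts and turns the commanded pose from where the row before left it, along the tool's axes as they then stand; what a row does not reach is not made up. A row lasts 1/8 s, in which the tool goes at most 62.5 mm and 10.7 degrees, less where a joint would pass 70% of its speed; a pose out of reach is approached as far as the arm can. A call is refused whole if a number of a shift passes 6.25 or a number of a turn 10.7, either way. A call with a gripper value outside its range is refused whole. The fingers move at their own pace and stop on an object; "force" is the grip in N (left out, the last holds). Time passes only in rows, so rows that do not move let the fingers close. It gives the time, the measured TCP pose, the force, the opening and the grip force at its end, in the units of the state.
- r.read_state(): the state, without advancing time (a new reading comes with each control period).
- r.snapshot(name): name is "scene" or "top" or "wrist"; returns the picture (420x560x3 uint8, red, green, blue); there is no depth.
- r.camera_info(name): a dict with "K" (3x3 intrinsics, pixels), "dist_coeffs" ([k1, k2, p1, p2, k3] as OpenCV has them; the pictures are not rectified), "position" and "orientation" of the camera in the world. Camera axes: x right, y down, z forward; pixel columns grow to the right and rows downward; lengths in m; the calibration is good to about 2 mm. A picture is of the moment at which its call begins: read the wrist's pose just before it. camera_info takes no time and is no camera call; for the wrist camera it gives the pose at the moment of the call.
- r.job_done(): hands the job in; it is judged then, once.
The state is a dict: "time": time; "joint_positions": joint angles; "dq": joint speeds; "tau": joint torques, N m; "ee_pos": TCP position; "orientation": TCP orientation; "force": force on the tool from outside, world axes, zero at the start; "moment": the same for the moment, N m; "width": opening from 0.0 (shut) to 1.0 (fully open); "finger_force": force on a finger pad.
Only numpy, scipy, OpenCV 4.12 (cv2) and the standard library are available. Lean on these libraries where they do the work, as an engineer would, in place of code of your own. Each camera call takes 0.05 s, during which the arm holds its last target. There are 200 camera calls.

### The job

To bleed the laser's cooling loop, pull the top drawer of the teal parts cabinet out to its stop and leave it out, take the orange filler cap from it (the black plug stays), and push the cap into the header tank's filler neck with its lugs through the notches at the white marks. Turn it clockwise half-way, to the yellow vent marks, never into the lock click at the red marks, and finish while still gripping the cap there, steady, lugs under the lip. Do not shove or tip the other things on the bench.

Things in the scene. Friction and masses are not known exactly. Their poses are not given: they have to be found in the camera images.
- cabinet_drawer0 (a joint): Top drawer of the small teal parts cabinet, metres pulled out: 0 shut, 0.1416 at its stop; starts 0 to 0.010 out. Friction about 1 N plus 4 N per m/s. Inside: floor 165 mm deep by 222 mm wide, walls 52 mm above the floor, and a 14 mm high strip from front to back along the middle.
- cabinet_drawer0_handle (a point): Centre of the top drawer's level steel bar handle: 11 mm thick, 120 mm long along this frame's y, 35 mm clear (axis) of the drawer front, 38 mm below the cabinet's top. The drawer slides out along this frame's -x. The drawer's inner floor is 36 mm below this point and begins 56 mm behind it (+x).
- cabinet: Two-drawer teal parts cabinet, 210 deep (x) by 270 wide (y) by 168 mm high, fixed; origin at the centre of its underside, drawer fronts facing its own -x.
- cap: Orange filler cap, 55 mm high, 0.08 to 0.17 kg, standing in the top drawer left or right of the strip; origin at the centre of its underside, z up. From below: dark spigot (34 mm diameter, to 16 mm height) with two steel lugs at the ends of x; flange (54 mm diameter, to 23 mm); wing to grip, 46 mm along x, 14 mm thick along y, to 55 mm. Same after half a turn.
- cap_lug (a point): The lug at the +x end of the cap (the other is opposite it): 8 mm wide, reaching 23 mm from the cap's axis, from 3 to 7 mm above the cap's underside. This point is its outer end at mid height. The lugs lie under the two ends of the wing.
- plug: Black blanking plug with a round knob and no lugs, 54 mm flange, 45 mm high, standing in the other half of the same drawer; to be left there. Origin at the centre of its underside.
- tank: Coolant header tank: aluminium box 170 (x) by 130 (y) by 115 mm high, fixed; on its top the filler neck and a black pump head 26 mm high; origin at the centre of its underside.
- neck: Steel filler neck on the tank, 60 mm outside; origin at the centre of its top, 147 mm above the bench, z up. x runs through the two entry notches (white marks), each about 12 mm wide, in a 6 mm thick lip with a 38 mm hole over a 50 mm bore. The cap goes in with its x along this x, either way round; it cannot turn anticlockwise from there. The flange meets the neck's top.
- seal_disc (a joint): Sprung rubber disc in the neck, metres pressed down, 0 at rest. It meets the cap when the cap's underside is 8 mm below the neck's top (3 N, then 0.5 N per mm, 7 N at 16 mm, where the flange sits on the neck). With the underside 13 mm or more below the neck's top the lugs are under the lip and the cap can be turned; let up, it stays at 13 mm.
- vent_marks: Two yellow marks, half-way (45 degrees clockwise seen from above) between the white entry and red lock marks, on a black ring of 88 mm diameter round the neck, 7 mm below its top. Origin at the centre of the neck's top; x runs through the yellow marks. The cap's wing (its x) must lie along this x, either way round.
- lock_marks: Two red marks on the same ring, 90 degrees clockwise from the white ones; x runs through them. There the lugs meet a recess under the lip, the disc lifts the cap 3 mm with a click (locked), and it stops. Not to be reached. Origin at the centre of the neck's top.
- dial_stand: Bystander: dial indicator on an arm on a blue magnetic base, about 205 mm high. Origin under the base.
- sleeve_a: Bystander: ground steel sleeve, 56 mm diameter, 70 mm high; origin at the centre of its underside.
- sleeve_b: Bystander: a second such steel sleeve, 56 mm diameter, 70 mm high.
- washer_dish: Bystander: round black dish of washers, 84 mm diameter, 18 mm high.
- chuck_key: Bystander: steel T-handled chuck key, 140 by 120 mm, 25 mm high, lying on the bench.

How it is judged:
By the outcome, as a careful person would: the job done as asked, in the order asked, and still so for the second after the job is handed in, while the arm keeps its last pose, push and grip.
It also fails if it takes over 58 s, if anything falls off the work surface, if the arm or the gripper's body presses on something with over 40 N, if the wrist force passes 120 N, or if a joint passes its speed limit or range.

## Working session

There is one attempt and no reset: what is moved stays moved. The work goes in short steps, Python scripts to look and compute and a tool call to move; the robot and the scene stay as the last step left them, time stands still between calls to the robot, and variables do not carry over. Pictures are saved under pics/ and viewed, at most 10 in all, crops included, and the job is handed in when it is done.

Besides the shell and the picture viewer there is one more tool, called after "Emit:" by a JSON object that holds its "api" and its "payload", one argument or row to a line. apply_moves: Moves the arm, as the interface text tells. Its arguments: {"type":"object","properties":{"rows":{"type":"array","items":{"type":"array","items":{"type":"array","items":{"type":"number"}}}},"force":{"type":"number"}},"required":["rows"]}

```bash
mkdir -p pics; ls
cat > h.py <<'E'
import numpy as np, cv2
from scipy.spatial.transform import Rotation as R
from cell import r
def save(n,f,crop=None,s=1):
    im=r.snapshot(n)[:,:,::-1]
    cv2.imwrite(f'pics/{f}_raw.png',im)
    if crop: im=im[crop[1]:crop[3],crop[0]:crop[2]]
    cv2.imwrite(f'pics/{f}.png',cv2.resize(im,None,fx=s,fy=s,interpolation=cv2.INTER_CUBIC))
def rot(o):
    o=np.array(o,float)
    return o if o.shape==(3,3) else (R.from_rotvec(o).as_matrix() if o.size==3 else R.from_quat(o).as_matrix())
def ray(ci,uv):
    p=cv2.undistortPoints(np.array([[uv]],float),np.array(ci['K']),np.array(ci['dist_coeffs']))[0,0]
    return np.array(ci['position']),rot(ci['orientation'])@np.array([p[0],p[1],1])
def at(ci,uv,z):
    c,d=ray(ci,uv); return c+d*(z-c[2])/d[2]
def proj(ci,X):
    Rm=rot(ci['orientation']); 
    rv=cv2.Rodrigues(Rm.T)[0]; t=-Rm.T@np.array(ci['position'])
    return cv2.projectPoints(np.array(X,float).reshape(-1,1,3),rv,t,np.array(ci['K'],float),np.array(ci['dist_coeffs'],float))[0][:,0]
E
python3 - <<'E'
from h import *
for n in ['scene','top','wrist']: print(n,r.camera_info(n))
print(r.read_state())
im=[r.snapshot(n)[:,:,::-1] for n in ['scene','top']]
for n,i in zip(['scene','top'],im):
    cv2.imwrite(f'pics/{n}0_raw.png',i); cv2.imwrite(f'pics/{n}0.png',cv2.resize(i,(800,600),interpolation=cv2.INTER_CUBIC))
E
```

```text
pics
scene {'K': array([[467.84380492,   0.        , 283.35595557],
       [  0.        , 467.84380492, 208.83723251],
       [  0.        ,   0.        ,   1.        ]]), 'dist_coeffs': array([-0.14096021,  0.        ,  0.        ,  0.        ,  0.        ]), 'position': array([ 1.27458244, -0.32313183,  1.23814049]), 'orientation': array([-2.15422442, -1.42727199,  0.4458176 ])}
top {'K': array([[459.58686623,   0.        , 281.77581898],
       [  0.        , 459.58686623, 209.53958542],
       [  0.        ,   0.        ,   1.        ]]), 'dist_coeffs': array([-0.11660612,  0.        ,  0.        ,  0.        ,  0.        ]), 'position': array([0.42808582, 0.00165545, 1.39874135]), 'orientation': array([-2.15527315,  2.17794155, -0.06690228])}
wrist {'K': array([[316.44272671,   0.        , 286.40635888],
       [  0.        , 316.44272671, 213.15391914],
       [  0.        ,   0.        ,   1.        ]]), 'dist_coeffs': array([-0.02339259,  0.        ,  0.        ,  0.        ,  0.        ]), 'position': array([ 0.30775064, -0.49231606,  0.38382205]), 'orientation': array([ 2.42233114, -1.57899576, -0.23384047])}
{'time': 0.0, 'joint_positions': array([-1.30655137e+00,  2.07420067e-01,  1.54292954e+00, -1.53003504e-05,
        1.39350150e+00, -1.50500236e-01]), 'dq': array([ 0.00106339,  0.00161893, -0.00151838,  0.00054875, -0.00042247,
       -0.00082747]), 'tau': array([ 6.50668753e-04, -3.70875227e+01, -2.81416762e+01,  6.97630760e-02,
        3.62246926e-02, -1.84534420e-04]), 'ee_pos': array([ 0.23147304, -0.52547473,  0.20430236]), 'orientation': array([-3.07207827e+00, -6.46361054e-01,  2.25102189e-04]), 'force': array([ 0.07308939,  1.11843865, -1.01151937]), 'moment': array([ 4.36409123e-06,  1.52315972e-02, -1.34957574e-02]), 'finger_force': 0.0, 'width': 1.00102620620147}
```

View pics/top0.png

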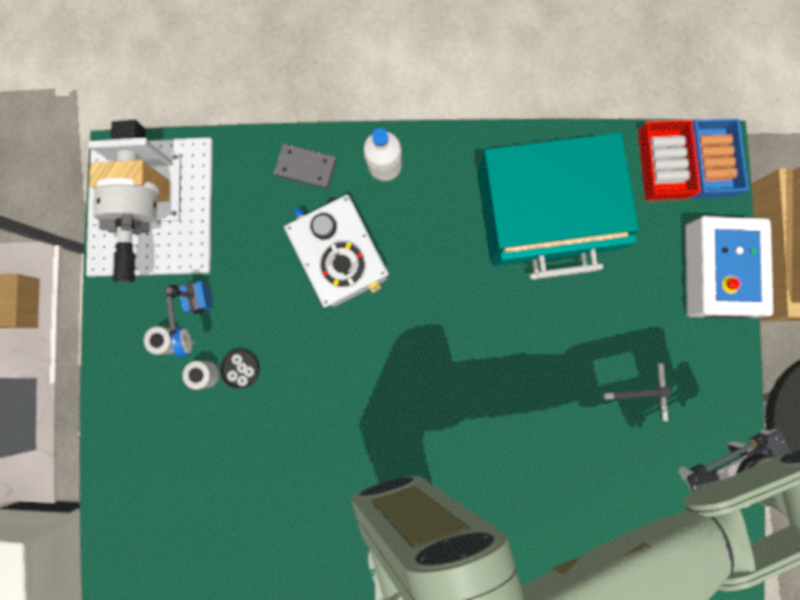

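View pics/scene0.png

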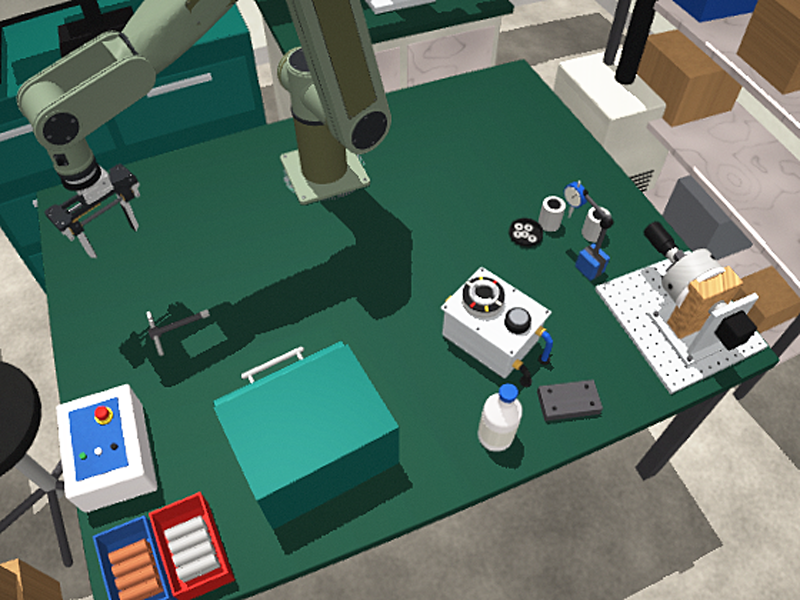

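The top view shows the teal cabinet (roof corners about (486,149), (621,134), (636,234)) with its handle bar from (531,276) to (602,266). It also shows the tank neck at (343,264), sleeves at (158,341) and (199,375), the dish at (240,368) and the key at (640,395).

Run:
```python
from h import *
ci=r.camera_info('top'); cs=r.camera_info('scene'); s=.7
for n,p,z in [('h1',(531,276),.13),('h2',(602,266),.13),('roofBL',(486,149),.168),('roofBR',(621,134),.168),('roofFR',(636,234),.168),('neck',(343,264),.147)]:
    print(n,at(ci,(p[0]*s,p[1]*s),z).round(4))
for n,p,z in [('h1',(301,351),.13),('h2',(244,376),.13),('neck',(484,293),.147)]:
    print('s',n,at(cs,(p[0]*s,p[1]*s),z).round(4))
a=cv2.imread('pics/top0_raw.png'); b=cv2.imread('pics/scene0_raw.png')
c=np.hstack([cv2.resize(a[150:220,205:275],(400,400),interpolation=cv2.INTER_CUBIC),cv2.resize(b[175:245,305:375],(400,400),interpolation=cv2.INTER_CUBIC)])
d=np.hstack([cv2.resize(a[160:202,360:430],None,fx=5.714,fy=4.76,interpolation=cv2.INTER_CUBIC)[:200,:400],cv2.resize(b[235:277,150:220],(400,200),interpolation=cv2.INTER_CUBIC)])
cv2.imwrite('pics/c1.png',np.vstack([c,d]))
```

```text
h1 [ 0.5793 -0.2196  0.13  ]
h2 [ 0.5975 -0.36    0.13  ]
roofBL [ 0.8226 -0.1338  0.168 ]
roofBR [ 0.8519 -0.399   0.168 ]
roofFR [ 0.6536 -0.4179  0.168 ]
neck [0.6049 0.1448 0.147 ]
s h1 [ 0.5893 -0.2377  0.13  ]
s h2 [ 0.6003 -0.3553  0.13  ]
s neck [0.6127 0.1446 0.147 ]
```

View pics/c1.png

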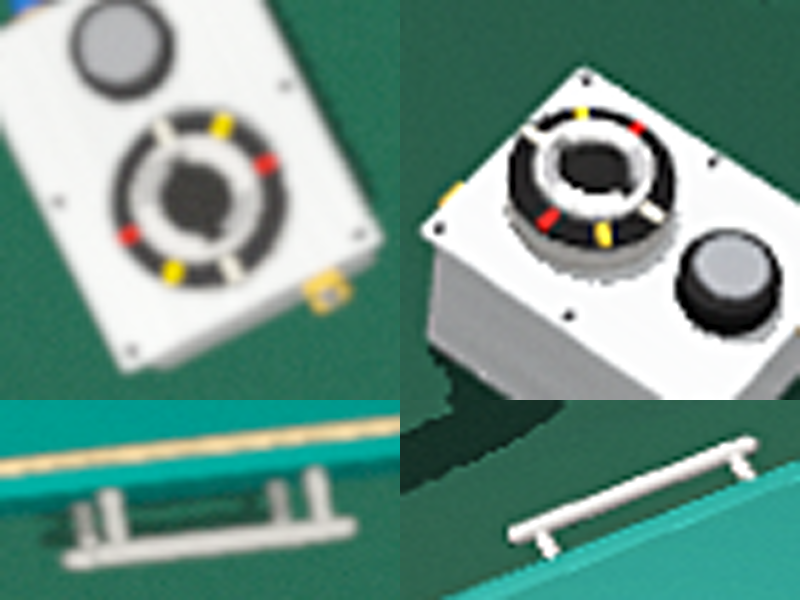

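The crops show the marks clearly. In the top view they are white (165,130)/(232,265), yellow (222,125)/(173,272) and red (267,163)/(130,236). In the scene view the upper handle bar runs from (515,535) to (750,443); the top view shows both handle bars overlapping.

Run:
```python
from h import *
ci=r.camera_info('top'); cs=r.camera_info('scene'); k=400/70
T=lambda x,y:(205+x/k-.5,150+y/k-.5); S=lambda x,y:(305+(x-400)/k-.5,175+y/k-.5)
for n,c,f,pr in [('top',ci,T,[((165,130),(232,265)),((222,125),(173,272)),((267,163),(130,236))]),('scene',cs,S,[((530,130),(653,212)),((581,113),(603,236)),((637,126),(547,220))])]:
    for a,b in pr:
        A=at(c,f(*a),.14);B=at(c,f(*b),.14);d=A-B
        print(n,((A+B)/2).round(4),np.linalg.norm(d).round(4),(np.degrees(np.arctan2(d[1],d[0]))%180).round(1))
H=[at(cs,(150+(x-400)/5.714-.5,235+(y-400)/4.762-.5),.13) for x,y in((515,535),(750,443))]
print('handle scene',H,np.linalg.norm(H[0]-H[1]))
k2=5.714
H=[at(ci,(360+x/5.714-.5,160+(y-400)/4.76-.5),.13) for x,y in((355,525),(96,548))]
print('handle top',H,np.linalg.norm(H[0]-H[1]))
s=r.read_state();print(rot(s['orientation']))
```

```text
top [0.6081 0.148  0.14  ] 0.0741 26.1
top [0.6076 0.1484 0.14  ] 0.0755 161.5
top [0.607 0.148 0.14 ] 0.0753 117.5
scene [0.605  0.1464 0.14  ] 0.0785 26.1
scene [0.6069 0.146  0.14  ] 0.0776 161.3
scene [0.6064 0.1467 0.14  ] 0.0778 116.8
handle scene [array([ 0.59798976, -0.35802433,  0.13      ]), array([ 0.58264734, -0.23534116,  0.13      ])] 0.12363878711007778
handle top [array([ 0.59877139, -0.36072694,  0.13      ]), array([ 0.58643468, -0.23262067,  0.13      ])] 0.12869891025387342
[[ 9.15192043e-01  4.03017680e-01 -5.24224394e-04]
 [ 4.03017900e-01 -9.15189986e-01  1.96512411e-03]
 [ 3.12214843e-04 -2.00973776e-03 -9.99997932e-01]]
```

```bash
cat >> h.py <<'E'
def plan(tgt,yaw_y,n,half=False):
    """rows from measured pose to target with tool z down, tool y heading yaw_y deg (mod 180), yaw spread over n rows"""
    s=r.read_state(); M=rot(s['orientation']); p=np.array(s['ee_pos'])
    yaw=np.degrees(np.arctan2(M[1,1],M[0,1])); tilt=M[:,2]
    d=(yaw_y-yaw+180)%360-180
    if half: d=d-180*np.sign(d)
    print('pos',p.round(4),'yaw',yaw.round(2),'dyaw',d.round(2),'tilt',tilt.round(4),'q',s['joint_positions'].round(2),'F',s['force'].round(1),'w',round(s['width'],3),'t',s['time'])
    dp=(np.array(tgt)-p)/n
    for i in range(n):
        Mi=R.from_euler('z',d*i/n,degrees=True).as_matrix()@M
        print(i,'turn z',(-d/n).round(2),'shift cm',(Mi.T@dp*100).round(2))
E
python3 - <<'E'
from h import *
plan([.590,-.2965,.22],6.7,8)
E
```

```text
pos [ 0.2315 -0.5255  0.2044] yaw -66.23 dyaw 72.93 tilt [-5.e-04  2.e-03 -1.e+00] q [-1.31  0.21  1.54  0.    1.39 -0.15] F [-0.4  0.3 -0.4] w 1.001 t 0.1
0 turn z -9.12 shift cm [ 5.25 -0.81 -0.19]
1 turn z -9.12 shift cm [ 5.32  0.03 -0.19]
2 turn z -9.12 shift cm [ 5.25  0.87 -0.19]
3 turn z -9.12 shift cm [ 5.04  1.69 -0.2 ]
4 turn z -9.12 shift cm [ 4.71  2.47 -0.2 ]
5 turn z -9.12 shift cm [ 4.26  3.18 -0.2 ]
6 turn z -9.12 shift cm [ 3.7   3.82 -0.2 ]
7 turn z -9.12 shift cm [ 3.05  4.36 -0.2 ]
```

Emit:
{"api": "apply_moves", "payload": {
  "rows": [
    [[0, 0, -9.1, 5.25, -0.8, -0.2, 0.3], [0, 0, -9.1, 5.3, 0, -0.2, 0.68], [0, 0, -9.1, 5.25, 0.85, -0.2, 0.68], [0, 0, -9.1, 5.05, 1.7, -0.2, 0.68]]
  ]
}}

```text
time: 0.6
ee_pos: [0.4117, -0.4103, 0.213]
orientation: [-2.714, -1.581, 0.0]
force: [-0.8, -0.1, 0.1]
width: 0.611
finger_force: 0.0
```

Emit:
{"api": "apply_moves", "payload": {
  "rows": [
    [[0, 0, -9.1, 4.7, 2.45, -0.2, 0.68], [0, 0, -9.1, 4.25, 3.2, -0.2, 0.68], [0, 0, -9.1, 3.7, 3.8, -0.2, 0.68], [0, 0, -9.2, 3.05, 4.35, -0.2, 0.68], [0, 0, 0, 0, 0, 0, 0.68]]
  ]
}}

```text
time: 1.23
ee_pos: [0.5921, -0.2946, 0.2205]
orientation: [-2.082, -2.351, -0.001]
force: [-0.1, 0.1, -0.1]
width: 0.32
finger_force: 0.0
```

Run:
```python
from h import *
plan([.590,-.2965,.111],6.7,2)
ci=r.camera_info('wrist'); save('wrist','w1',None,1)
a=r.snapshot('top')[:,:,::-1]; b=r.snapshot('scene')[:,:,::-1]
w=cv2.imread('pics/w1_raw.png')
out=np.zeros((600,800,3),np.uint8); out[:420,:560]=w
out[0:210,560:800]=cv2.resize(b[210:315,120:240],(240,210)); out[210:420,560:800]=cv2.resize(a[130:235,340:460],(240,210))
cv2.imwrite('pics/v1.png',out)
print('handle ends proj',proj(ci,[[.598,-.358,.13],[.583,-.2355,.13]]).round(0))
```

```text
pos [ 0.5921 -0.2946  0.2205] yaw 6.96 dyaw -0.26 tilt [-3.0e-04  1.1e-03 -1.0e+00] q [-0.59  0.38  1.29  0.    1.47 -0.71] F [-0.1  0.1 -0.1] w 0.32 t 1.225
0 turn z 0.13 shift cm [-0.09 -0.12  5.48]
1 turn z 0.13 shift cm [-0.09 -0.12  5.48]
handle ends proj [[285. 281.]
 [285. 149.]]
```

View pics/v1.png

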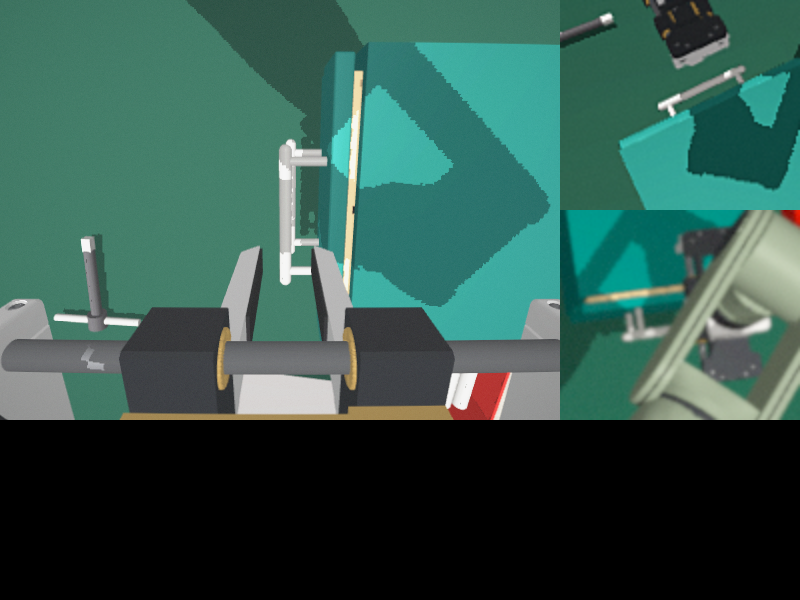

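The wrist view shows the bar between the fingers, with ends at (285,149) and (285,283). That matches the predicted (285,149)/(285,281), so I go down and grip.

Emit:
{"api": "apply_moves", "payload": {
  "rows": [
    [[0, 0, 0, -0.15, -0.15, 4.0, 0.68], [0, 0, 0.2, -0.05, -0.05, 4.0, 0.68], [0, 0, 0, 0, 0, 2.9, 0.68], [0, 0, 0, 0, 0, 0, 0.95], [0, 0, 0, 0, 0, 0, 0.95]]
  ],
  "force": 25
}}

```text
time: 2.0
ee_pos: [0.5884, -0.3009, 0.1139]
orientation: [2.093, 2.34, 0.001]
force: [2.2, 0.0, -0.4]
width: 0.14
finger_force: 0.6
```

Run:
```python
from h import *
plan([.452,-.313,.111],6.7,5)
```

```text
pos [ 0.5884 -0.3009  0.1139] yaw 6.37 dyaw 0.33 tilt [ 0.0023 -0.0011 -1.    ] q [-0.6   0.46  1.4   0.    1.28 -0.72] F [ 2.2  0.  -0.4] w 0.14 t 2.0
0 turn z -0.07 shift cm [ 0.06 -2.74  0.05]
1 turn z -0.07 shift cm [ 0.07 -2.74  0.05]
2 turn z -0.07 shift cm [ 0.07 -2.74  0.05]
3 turn z -0.07 shift cm [ 0.07 -2.74  0.05]
4 turn z -0.07 shift cm [ 0.08 -2.74  0.05]
```

Emit:
{"api": "apply_moves", "payload": {
  "rows": [
    [[0, 0, 0, 0, 0, 0, 1], [0, 0, 0, 0, 0, 0, 1], [0, 0, 0, 0, -1.5, 0, 1], [0, 0, 0, 0, -2.5, 0, 1], [0, 0, 0, 0, -2.5, 0, 1]]
  ]
}}

```text
time: 2.62
ee_pos: [0.5239, -0.3089, 0.1144]
orientation: [2.088, 2.339, -0.001]
force: [2.0, -3.9, 1.0]
width: 0.106
finger_force: 25.0
```

Emit:
{"api": "apply_moves", "payload": {
  "rows": [
    [[0, 0, 0, 0, -2.5, 0, 1], [0, 0, 0, 0, -2.0, 0, 1], [0, 0, 0, 0, -1.0, 0, 1], [0, 0, 0, 0, -0.6, 0, 1], [0, 0, 0, 0, 0, 0, 1]]
  ]
}}

```text
time: 3.25
ee_pos: [0.4631, -0.3163, 0.1144]
orientation: [2.09, 2.339, -0.004]
force: [-0.0, -5.0, 3.2]
width: 0.107
finger_force: 25.0
```

Run:
```python
from h import *
plan([.452,-.313,.111],6.7,1)
```

```text
pos [ 0.4631 -0.3163  0.1144] yaw 6.44 dyaw 0.26 tilt [ 0.0021 -0.005  -1.    ] q [-0.75  0.26  1.67 -0.    1.2  -0.86] F [-0.  -5.   3.2] w 0.107 t 3.25
0 turn z -0.26 shift cm [ 0.45 -1.07  0.33]
```

Emit:
{"api": "apply_moves", "payload": {
  "rows": [
    [[0, 0, 0, 0, -0.4, 0, 1], [0, 0, 0, 0, -0.4, 0, 1], [0, 0, 0, 0, 0, 0, 1]]
  ]
}}

```text
time: 3.62
ee_pos: [0.4566, -0.3171, 0.1144]
orientation: [2.088, 2.338, -0.001]
force: [2.6, -5.0, 1.7]
width: 0.107
finger_force: 25.0
```

Emit:
{"api": "apply_moves", "payload": {
  "rows": [
    [[0, 0, 0, 0, -0.3, 0, 1], [0, 0, 0, 0, -0.3, 0, 1], [0, 0, 0, 0, 0, 0, 1]]
  ]
}}

```text
time: 4.0
ee_pos: [0.4566, -0.3172, 0.1144]
orientation: [2.083, 2.33, 0.012]
force: [18.2, -3.3, -7.3]
width: 0.105
finger_force: 25.0
```

Emit:
{"api": "apply_moves", "payload": {
  "rows": [
    [[0, 0, 0, 0, 0.5, 0, 1], [0, 0, 0, 0, 0, 0, 0.7], [0, 0, 0, 0, 0, 0, 0.7], [0, 0, 0, 0, 0, 0, 0.7]]
  ]
}}

```text
time: 4.5
ee_pos: [0.4531, -0.314, 0.1118]
orientation: [-2.091, -2.341, -0.001]
force: [-0.2, 0.4, -0.1]
width: 0.301
finger_force: 0.0
```

Emit:
{"api": "apply_moves", "payload": {
  "rows": [
    [[0, 0, 0, 0, 0, -4.0, 0.7], [0, 0, 0, 0, 0, -6.0, 0.7], [0, 0, 0, 0, 0, -6.0, 0.7], [0, 0, 0, 0, -2, -4.0, 0.7], [0, 0, 0, 0, 0, 0, 0]]
  ]
}}

```text
time: 5.12
ee_pos: [0.4348, -0.3186, 0.3169]
orientation: [2.088, 2.336, -0.001]
force: [0.7, 0.3, -0.4]
width: 0.374
finger_force: 0.0
```

Run:
```python
from h import *
plan([.55,-.31,.30],6.7,3)
save('wrist','w2',None,1.42)
print(r.camera_info('wrist'))
```

```text
pos [ 0.4348 -0.3186  0.3169] yaw 6.41 dyaw 0.29 tilt [ 0.0058 -0.0058 -1.    ] q [-0.79  0.06  1.48  0.    1.59 -0.9 ] F [ 0.7  0.3 -0.4] w 0.374 t 5.125
0 turn z -0.1 shift cm [-0.14  3.85  0.58]
1 turn z -0.1 shift cm [-0.15  3.85  0.58]
2 turn z -0.1 shift cm [-0.15  3.85  0.58]
{'K': array([[316.44272671,   0.        , 286.40635888],
       [  0.        , 316.44272671, 213.15391914],
       [  0.        ,   0.        ,   1.        ]]), 'dist_coeffs': array([-0.02339259,  0.        ,  0.        ,  0.        ,  0.        ]), 'position': array([ 0.42387391, -0.23416187,  0.49308144]), 'orientation': array([2.8460128 , 0.15952206, 0.02680602])}
```

View pics/w2.png

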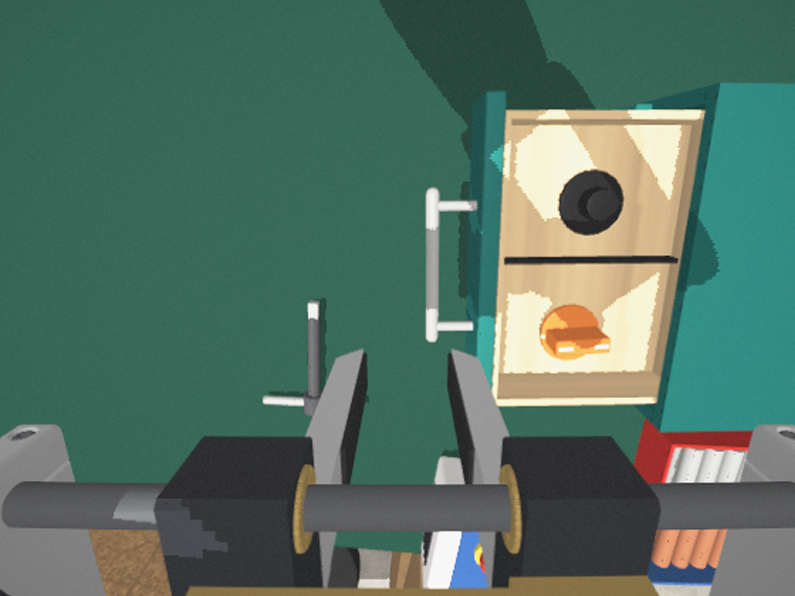

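The drawer is open. The black plug is in the left half at (590,202). The orange cap is in the right half, flange about (571,332), wing roughly along the image's horizontal. The handle bar runs (432,190)–(432,340).

Run:
```python
from h import *
ci=r.camera_info('wrist'); k=1.42
for n,p,z in [('h1',(432,190),.13),('h2',(432,340),.13),('flange',(571,332),.117),('plugflange',(590,202),.117),('rimFL',(506,112),.146),('rimFR',(497,404),.146)]:
    print(n,at(ci,(p[0]/k,p[1]/k),z).round(4))
M=rot(r.read_state()['orientation']); print('cam in tool',M.T@(ci['position']-np.array(r.read_state()['ee_pos'])), 'cam z',rot(ci['orientation'])[:,2])
c=at(ci,(571/k,332/k),.117)
# camera nearly over the cap, a bit to +y
plan([c[0]+.009,c[1]-.06,.27],6.7,3)
```

```text
h1 [ 0.4463 -0.2483  0.13  ]
h2 [ 0.4625 -0.3734  0.13  ]
flange [ 0.5866 -0.3571  0.117 ]
plugflange [ 0.5777 -0.2434  0.117 ]
rimFL [ 0.4913 -0.1874  0.146 ]
rimFR [ 0.5245 -0.42    0.146 ]
cam in tool [ 0.08361292 -0.00055825 -0.17946846] cam z [ 0.03443726 -0.28540489 -0.95778814]
pos [ 0.4342 -0.3175  0.3138] yaw 6.42 dyaw 0.28 tilt [ 0.0024 -0.0019 -1.    ] q [-0.79  0.06  1.48  0.    1.59 -0.9 ] F [-1.   0.3 -0.3] w 0.415 t 5.175
0 turn z -0.09 shift cm [-3.9   4.97  1.48]
1 turn z -0.09 shift cm [-3.9   4.97  1.48]
2 turn z -0.09 shift cm [-3.91  4.96  1.48]
```

Run:
```python
from h import *
plan([.597,-.435,.25],6.7,4)
```

```text
pos [ 0.4342 -0.3175  0.3138] yaw 6.42 dyaw 0.28 tilt [ 0.0024 -0.0019 -1.    ] q [-0.79  0.06  1.48  0.    1.59 -0.9 ] F [-1.   0.3 -0.3] w 0.415 t 5.175
0 turn z -0.07 shift cm [-3.37  3.71  1.61]
1 turn z -0.07 shift cm [-3.37  3.71  1.61]
2 turn z -0.07 shift cm [-3.38  3.7   1.61]
3 turn z -0.07 shift cm [-3.38  3.7   1.61]
```

Emit:
{"api": "apply_moves", "payload": {
  "rows": [
    [[0, 0, 0, -3.4, 3.7, 1.6, 0], [0, 0, 0, -3.4, 3.7, 1.6, 0], [0, 0, 0, -3.4, 3.7, 1.6, 0], [0, 0, 0, -3.4, 3.7, 1.6, 0], [0, 0, 0, 0, 0, 0, 0]]
  ]
}}

```text
time: 5.8
ee_pos: [0.5957, -0.4344, 0.2369]
orientation: [-2.082, -2.332, -0.001]
force: [0.4, 0.3, -0.1]
width: 0.944
finger_force: 0.0
```

Run:
```python
from h import *
ci=r.camera_info('wrist'); import pickle; pickle.dump(ci,open('ci3.pkl','wb'))
s=r.read_state(); print(s['ee_pos'],ci['position'])
u=proj(ci,[.5866,-.3571,.117])[0].round().astype(int); print(u)
x0,y0=max(u[0]-70,0),max(u[1]-55,0); x0=min(x0,420); y0=min(y0,310); print(x0,y0)
save('wrist','w3',(x0,y0,x0+140,y0+105),5.5)
```

```text
[ 0.59568008 -0.43441801  0.2369114 ] [ 0.58772171 -0.35333037  0.41739508]
[288 127]
218 72
```

View pics/w3.png

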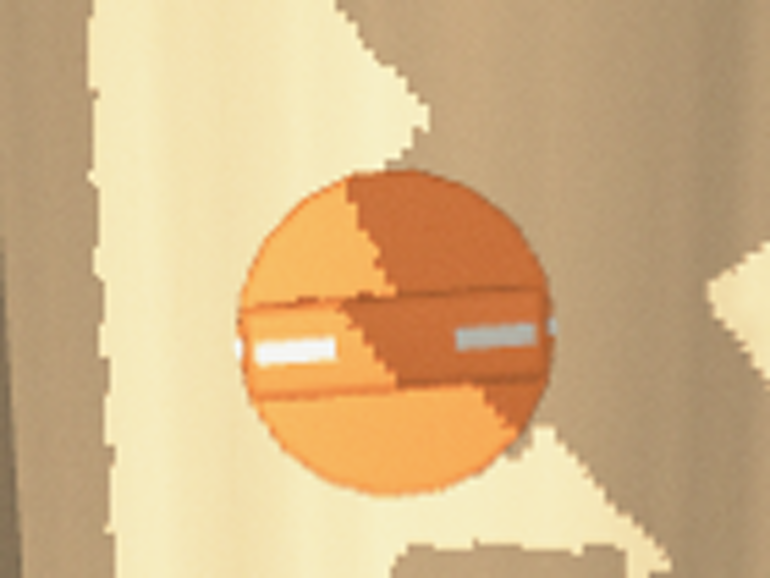

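The cap's wing top shows white bars centred at crop (295,350) and (495,336). The lug tips are at (239,348) and (553,326), and the flange centre is about (396,332).

Run:
```python
from h import *; import pickle
ci=pickle.load(open('ci3.pkl','rb')); f=lambda x,y:(218+x/5.5-.4,72+y/5.5-.4)
for n,a,b,z in [('wing',(295,350),(495,336),.149),('lugs',(239,348),(553,326),.099),('flange x',(239,332),(553,332),.117),('flange y',(396,168),(396,496),.117)]:
    A=at(ci,f(*a),z);B=at(ci,f(*b),z);d=B-A
    print(n,((A+B)/2).round(4),np.linalg.norm(d).round(4),np.degrees(np.arctan2(d[1],d[0])).round(2))
s=r.read_state();print(s['joint_positions'])
```

```text
wing [ 0.5885 -0.3618  0.149 ] 0.03 10.42
lugs [ 0.5887 -0.3624  0.099 ] 0.0559 10.42
flange x [ 0.5886 -0.361   0.117 ] 0.0526 6.52
flange y [ 0.5887 -0.3617  0.117 ] 0.0534 -83.35
[-7.47488689e-01  5.43672754e-01  1.01837719e+00  1.77653523e-04
  1.59150631e+00 -8.60591566e-01]
```

Run:
```python
from h import *
plan([.5887,-.3617,.19],-79.6,9)
```

```text
pos [ 0.5953 -0.4341  0.2406] yaw 6.48 dyaw -86.08 tilt [-0.0087  0.0083 -0.9999] q [-0.75  0.54  1.02  0.    1.59 -0.86] F [0.4 0.7 0.4] w 0.978 t 5.85
0 turn z 9.56 shift cm [0.8  0.02 0.57]
1 turn z 9.56 shift cm [ 0.79 -0.11  0.57]
2 turn z 9.56 shift cm [ 0.76 -0.24  0.57]
3 turn z 9.56 shift cm [ 0.71 -0.37  0.57]
4 turn z 9.56 shift cm [ 0.64 -0.48  0.57]
5 turn z 9.56 shift cm [ 0.55 -0.58  0.57]
6 turn z 9.56 shift cm [ 0.45 -0.67  0.57]
7 turn z 9.56 shift cm [ 0.33 -0.73  0.57]
8 turn z 9.56 shift cm [ 0.2  -0.78  0.57]
```

Emit:
{"api": "apply_moves", "payload": {
  "rows": [
    [[0, 0, 9.6, 0.8, 0, 0.55, 0.57], [0, 0, 9.6, 0.8, -0.1, 0.55, 0.57], [0, 0, 9.6, 0.75, -0.25, 0.55, 0.57], [0, 0, 9.6, 0.7, -0.35, 0.55, 0.57], [0, 0, 9.6, 0.65, -0.5, 0.55, 0.57]]
  ]
}}

```text
time: 6.48
ee_pos: [0.5917, -0.3944, 0.2222]
orientation: [2.868, 1.281, 0.001]
force: [0.2, 0.5, 0.1]
width: 0.506
finger_force: 0.0
```

Emit:
{"api": "apply_moves", "payload": {
  "rows": [
    [[0, 0, 9.5, 0.55, -0.6, 0.55, 0.57], [0, 0, 9.5, 0.45, -0.65, 0.55, 0.57], [0, 0, 9.5, 0.35, -0.75, 0.55, 0.57], [0, 0, 9.5, 0.2, -0.8, 0.55, 0.57], [0, 0, 0, 0, 0, 0, 0.57]]
  ]
}}

```text
time: 7.1
ee_pos: [0.5888, -0.3617, 0.1996]
orientation: [-3.128, -0.291, 0.0]
force: [-0.9, 1.0, 0.3]
width: 0.431
finger_force: 0.0
```

Run:
```python
from h import *
plan([.5887,-.3617,.121],-79.6,3)
```

```text
pos [ 0.5888 -0.3617  0.1996] yaw -79.38 dyaw -0.22 tilt [-4.e-04  5.e-04 -1.e+00] q [-0.68  0.46  1.23  0.    1.46  0.71] F [-0.9  1.   0.3] w 0.431 t 7.1
0 turn z 0.07 shift cm [-0.    0.    2.62]
1 turn z 0.07 shift cm [-0.    0.    2.62]
2 turn z 0.07 shift cm [-0.    0.    2.62]
```

Emit:
{"api": "apply_moves", "payload": {
  "rows": [
    [[0, 0, 0.2, 0, 0, 3.0, 0.57], [0, 0, 0, 0, 0, 3.0, 0.57], [0, 0, 0, 0, 0, 1.8, 0.57], [0, 0, 0, 0, 0, 0, 0.57]]
  ],
  "force": 30
}}

```text
time: 7.6
ee_pos: [0.5889, -0.3628, 0.1198]
orientation: [-3.127, -0.282, 0.003]
force: [0.3, -0.0, 0.2]
width: 0.43
finger_force: 0.0
```

Emit:
{"api": "apply_moves", "payload": {
  "rows": [
    [[0, 0, 0, 0, 0, 0, 1], [0, 0, 0, 0, 0, 0, 1], [0, 0, 0, 0, 0, 0, 1], [0, 0, 0, 0, 0, 0, 1]]
  ]
}}

```text
time: 8.1
ee_pos: [0.5904, -0.3636, 0.1221]
orientation: [3.128, 0.281, 0.002]
force: [0.3, 0.2, 3.2]
width: 0.147
finger_force: 30.0
```

Run:
```python
from h import *
plan([.5887,-.3617,.26],-79.6,3)
```

```text
pos [ 0.5904 -0.3636  0.1221] yaw -79.72 dyaw 0.12 tilt [ 1.3e-03 -7.0e-04 -1.0e+00] q [-0.68  0.52  1.3   0.    1.32  0.71] F [0.3 0.2 3.2] w 0.147 t 8.1
0 turn z -0.04 shift cm [-0.04 -0.07 -4.6 ]
1 turn z -0.04 shift cm [-0.04 -0.07 -4.6 ]
2 turn z -0.04 shift cm [-0.04 -0.07 -4.6 ]
```

Emit:
{"api": "apply_moves", "payload": {
  "rows": [
    [[0, 0, 0, 0, 0, -2.0, 1], [0, 0, 0, 0, 0, -4.0, 1], [0, 0, 0, 0, 0, -4.5, 1], [0, 0, 0, 0, 0, -4.0, 1]]
  ]
}}

```text
time: 8.6
ee_pos: [0.59, -0.3636, 0.2688]
orientation: [3.128, 0.281, 0.002]
force: [0.1, -0.6, -1.1]
width: 0.142
finger_force: 30.0
```

Run:
```python
from h import *
plan([.517,.103,.26],-63.8,9)
```

```text
pos [ 0.59   -0.3636  0.2688] yaw -79.74 dyaw 15.94 tilt [ 0.0012 -0.0012 -1.    ] q [-0.68  0.42  1.14 -0.    1.58  0.71] F [ 0.1 -0.6 -1.1] w 0.142 t 8.6
0 turn z -1.77 shift cm [ 0.13 -5.25  0.09]
1 turn z -1.77 shift cm [ 0.29 -5.24  0.09]
2 turn z -1.77 shift cm [ 0.45 -5.23  0.09]
3 turn z -1.77 shift cm [ 0.61 -5.21  0.09]
4 turn z -1.77 shift cm [ 0.77 -5.19  0.09]
5 turn z -1.77 shift cm [ 0.93 -5.16  0.09]
6 turn z -1.77 shift cm [ 1.09 -5.13  0.09]
7 turn z -1.77 shift cm [ 1.25 -5.1   0.09]
8 turn z -1.77 shift cm [ 1.41 -5.06  0.09]
```

Emit:
{"api": "apply_moves", "payload": {
  "rows": [
    [[0, 0, -1.8, 0.1, -3.0, 0, 1], [0, 0, -1.8, 0.3, -5.0, 0, 1], [0, 0, -1.8, 0.45, -5.0, 0.1, 1], [0, 0, -1.8, 0.6, -5.0, 0.1, 1], [0, 0, -1.8, 0.75, -5.0, 0.1, 1]]
  ]
}}

```text
time: 9.22
ee_pos: [0.5544, -0.1334, 0.264]
orientation: [3.097, 0.527, 0.002]
force: [0.5, 0.6, -1.7]
width: 0.142
finger_force: 30.0
```

Emit:
{"api": "apply_moves", "payload": {
  "rows": [
    [[0, 0, -1.8, 0.95, -5.0, 0.1, 1], [0, 0, -1.8, 1.1, -5.0, 0.1, 1], [0, 0, -1.8, 1.2, -5.0, 0.1, 1], [0, 0, -1.5, 1.4, -5.0, 0.1, 1], [0, 0, 0, 0.3, -3.0, 0, 1]]
  ]
}}

```text
time: 9.85
ee_pos: [0.5119, 0.0986, 0.26]
orientation: [-3.059, -0.715, -0.002]
force: [0.8, 0.5, -1.1]
width: 0.146
finger_force: 30.0
```

Emit:
{"api": "apply_moves", "payload": {
  "rows": [
    [[0, 0, 0, 0, 0, 0, 1], [0, 0, 0, 0, 0, 0, 1]]
  ]
}}

```text
time: 10.1
ee_pos: [0.5129, 0.0958, 0.2596]
orientation: [3.059, 0.711, 0.001]
force: [1.0, -0.5, -1.4]
width: 0.147
finger_force: 30.0
```

Run:
```python
from h import *
import pickle
plan([.517,.103,.26],-63.8,1)
ci=r.camera_info('wrist'); pickle.dump((ci,r.read_state()),open('ci4.pkl','wb'))
n=proj(ci,[.6068,.1473,.147])[0]; s=r.read_state(); p=np.array(s['ee_pos']); 
print('neck px',n,'cap flange px',proj(ci,p-[0,0,.005])[0])
save('wrist','w4',(190,60,390,300),1)
im=cv2.imread('pics/w4_raw.png'); cv2.imwrite('pics/w4.png',cv2.resize(im[60:300,150:430],None,fx=2.5,fy=2.5,interpolation=cv2.INTER_CUBIC))
```

```text
pos [0.5129 0.0958 0.2596] yaw -63.84 dyaw 0.04 tilt [ 1.2e-03 -8.0e-04 -1.0e+00] q [ 0.02  0.05  1.6  -0.    1.49  1.13] F [ 1.  -0.5 -1.4] w 0.147 t 10.1
0 turn z -0.04 shift cm [ 0.69 -0.47 -0.04]
neck px [280.93557522  90.54112043] cap flange px [286.62880955 255.75994459]
```

View pics/w4.png

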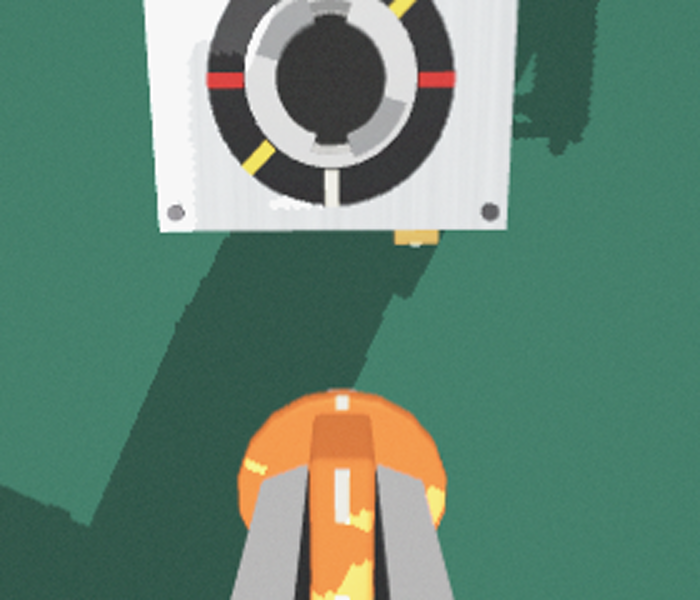

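The wrist view shows the neck: red marks at (226,80)/(437,79), near white mark (332,188), outer rim x 245–417, bottom 168. The held cap's flange spans x 238–446 with its front edge at (341,391), and a lug shows at its tip.

Run:
```python
from h import *; import pickle
ci,s=pickle.load(open('ci4.pkl','rb')); M=rot(s['orientation']); p=np.array(s['ee_pos'])
C=lambda X:((proj(ci,X)-[150-.5+.3,60-.5+.3])*2.5).round(1)
f=lambda x,y:(150+x/2.5-.3,60+y/2.5-.3)
for dx in (-.002,0,.002):
    q=lambda r_,h,a=0:p+M@np.array([dx+r_*np.cos(a),r_*np.sin(a),0])+[0,0,h-.028]
    print(dx,'rim bot front',C(q(.027,.016)),'rim top front',C(q(.027,.023)),'wing top front',C(q(.023,.055)),'lug',C(q(.023,.005)), 'sides',C(q(.027,.023,1.5708)),C(q(.027,.023,-1.5708)))
A,B=at(ci,f(226,80),.14),at(ci,f(437,79),.14); c=(A+B)/2; d=A-B
print('neck by red',c.round(4),np.linalg.norm(d),np.degrees(np.arctan2(d[1],d[0]))-90)
w=at(ci,f(332,188),.14); d=c-w; print('white',w,np.degrees(np.arctan2(d[1],d[0])),np.linalg.norm(d))
yl=at(ci,f(259,158),.14);yr=at(ci,f(401,7),.14);d=yr-yl;print('yellow',(yl+yr)/2,np.linalg.norm(d),np.degrees(np.arctan2(d[1],d[0])))
print('rim bottom/sides z.147',at(ci,f(331,168),.147),(at(ci,f(245,79),.147)+at(ci,f(417,79),.147))/2)
rb=at(ci,f(331,168),.147); print('neck from rim bottom',rb[:2]+.03*M[:2,0], 'tool x',M[:2,0])
```

```text
-0.002 rim bot front [[342.1 387.6]] rim top front [[342.1 395.9]] wing top front [[342.3 460.7]] lug [[342. 390.]] sides [[448.2 497.1]] [[236. 497.]]
0 rim bot front [[342.1 380. ]] rim top front [[342.1 388.1]] wing top front [[342.3 451.7]] lug [[342.  382.8]] sides [[448.5 489.9]] [[235.7 489.8]]
0.002 rim bot front [[342.1 372.4]] rim top front [[342.1 380.2]] wing top front [[342.3 442.6]] lug [[342.  375.6]] sides [[448.8 482.6]] [[235.4 482.5]]
neck by red [0.6071 0.1462 0.14  ] 0.07496841804993522 26.416508503040106
white [0.57337197 0.12959119 0.14      ] 26.26286984628454 0.03762597427490076
yellow [0.60516106 0.14655117 0.14      ] 0.07170266672529546 -18.860696631907363
rim bottom/sides z.147 [0.57979712 0.13303031 0.147     ] [0.60671203 0.14613667 0.147     ]
neck from rim bottom [0.60672462 0.14625563] tool x [0.89758349 0.44084394]
```

```bash
cat > fit.py <<'E'
from h import *; import pickle
from scipy.optimize import least_squares
ci,s=pickle.load(open('ci4.pkl','rb')); M=rot(s['orientation']); p=np.array(s['ee_pos'])
im=cv2.imread('pics/w4_raw.png').astype(int); o=im[:,:,2]-im[:,:,0]
m=((im[:,:,2]>im[:,:,1]+35)&(o>70)).astype(np.uint8); m[:205]=0; m[:,:235]=0; m[:,340:]=0
E=[]
for y in range(214,250):
    x=np.flatnonzero(m[y])
    if len(x)>4: E+= [(x[0]-.5,y),(x[-1]+.5,y)]
for x in range(262,312):
    y=np.flatnonzero(m[:,x]); E.append((x,y[0]-.5))
E=np.array(E,float); print(len(E),E[:4],E[-25])
a=np.linspace(0,2*np.pi,180)
def hull(dx,dy,dz):
    P=[p+M@np.array([dx+.027*np.cos(t),dy+.027*np.sin(t),0])+[0,0,h-.028+dz] for h in(.016,.023) for t in a]
    return cv2.convexHull(proj(ci,P).astype(np.float32))
def res(v):
    H=hull(*(v/1000)); return [cv2.pointPolygonTest(H,(float(x),float(y)),True) for x,y in E]
for dz in (None,0.,):
    f=least_squares(res if dz is None else (lambda v:res(np.array([v[0],v[1],dz]))),[0,0,0][:3 if dz is None else 2],diff_step=.01,x_scale=1,loss='soft_l1') if 0 else least_squares((lambda v:res(v)) if dz is None else (lambda v:res(np.array([v[0],v[1],dz]))),[-1.,.3,-1.][:3 if dz is None else 2],diff_step=.05,loss='soft_l1')
    print('dx,dy,dz mm',f.x.round(2),'rms px',np.sqrt(np.mean(f.fun**2)).round(2))
col=im[210:262,287]; print([(210+i,tuple(c)) for i,c in enumerate(col)])
E
python3 fit.py
```

```text
118 [[281.5 216. ]
 [291.5 216. ]
 [274.5 217. ]
 [295.5 217. ]] [287.  215.5]
dx,dy,dz mm [-2.37 -0.26  0.49] rms px 0.32
dx,dy,dz mm [-2.5  -0.26] rms px 0.32
[(210, (np.int64(71), np.int64(84), np.int64(43))), (211, (np.int64(75), np.int64(87), np.int64(49))), (212, (np.int64(76), np.int64(89), np.int64(49))), (213, (np.int64(73), np.int64(85), np.int64(45))), (214, (np.int64(74), np.int64(88), np.int64(49))), (215, (np.int64(82), np.int64(108), np.int64(135))), (216, (np.int64(80), np.int64(132), np.int64(213))), (217, (np.int64(96), np.int64(147), np.int64(223))), (218, (np.int64(179), np.int64(208), np.int64(230))), (219, (np.int64(227), np.int64(235), np.int64(236))), (220, (np.int64(227), np.int64(235), np.int64(236))), (221, (np.int64(229), np.int64(236), np.int64(237))), (222, (np.int64(228), np.int64(236), np.int64(237))), (223, (np.int64(207), np.int64(225), np.int64(239))), (224, (np.int64(104), np.int64(171), np.int64(242))), (225, (np.int64(72), np.int64(138), np.int64(235))), (226, (np.int64(64), np.int64(123), np.int64(217))), (227, (np.int64(66), np.int64(125), np.i
[... 1129 characters left out ...]
249, (np.int64(229), np.int64(236), np.int64(237))), (250, (np.int64(228), np.int64(235), np.int64(237))), (251, (np.int64(228), np.int64(235), np.int64(237))), (252, (np.int64(228), np.int64(236), np.int64(236))), (253, (np.int64(228), np.int64(235), np.int64(237))), (254, (np.int64(227), np.int64(235), np.int64(236))), (255, (np.int64(227), np.int64(235), np.int64(236))), (256, (np.int64(228), np.int64(236), np.int64(237))), (257, (np.int64(229), np.int64(236), np.int64(237))), (258, (np.int64(229), np.int64(237), np.int64(237))), (259, (np.int64(228), np.int64(236), np.int64(237))), (260, (np.int64(229), np.int64(236), np.int64(237))), (261, (np.int64(229), np.int64(236), np.int64(238)))]
```

Run:
```python
from h import *
plan([.6084,.1469,.26],-63.7,2)
```

```text
pos [0.513  0.0954 0.2594] yaw -63.89 dyaw 0.19 tilt [ 9.e-04 -6.e-04 -1.e+00] q [ 0.02  0.05  1.6  -0.    1.49  1.13] F [-0.1  0.2 -1.3] w 0.15 t 10.15
0 turn z -0.1 shift cm [ 5.42 -0.21 -0.03]
1 turn z -0.1 shift cm [ 5.42 -0.2  -0.03]
```

Emit:
{"api": "apply_moves", "payload": {
  "rows": [
    [[0, 0, -0.1, 4.0, -0.15, 0, 1], [0, 0, -0.1, 4.5, -0.15, 0, 1], [0, 0, 0, 2.3, -0.1, 2, 1], [0, 0, 0, 0, 0, 4.0, 1], [0, 0, 0, 0, 0, 1.0, 1]]
  ]
}}

```text
time: 10.78
ee_pos: [0.6058, 0.1461, 0.1851]
orientation: [-3.059, -0.714, 0.011]
force: [-0.5, -0.4, -2.2]
width: 0.148
finger_force: 30.0
```

Emit:
{"api": "apply_moves", "payload": {
  "rows": [
    [[0, 0, 0, 0, 0, 0, 1], [0, 0, 0, 0, 0, 0, 1], [0, 0, 0, 0, 0, 0, 1]]
  ]
}}

```text
time: 11.15
ee_pos: [0.6087, 0.1477, 0.1911]
orientation: [3.058, 0.716, 0.006]
force: [0.1, -0.0, -2.1]
width: 0.147
finger_force: 30.0
```

Run:
```python
from h import *
import pickle
plan([.6084,.1469,.18],-63.7,1)
ci=r.camera_info('wrist'); pickle.dump((ci,r.read_state()),open('ci5.pkl','wb'))
save('wrist','w5',None,1)
im=cv2.imread('pics/w5_raw.png'); cv2.imwrite('pics/w5.png',cv2.resize(im[140:270,200:373],None,fx=4.6,fy=4.6,interpolation=cv2.INTER_CUBIC))
```

```text
pos [0.6087 0.1477 0.1911] yaw -63.65 dyaw -0.05 tilt [ 3.6e-03  4.0e-04 -1.0e+00] q [ 0.1   0.32  1.43 -0.    1.39  1.21] F [ 0.1 -0.  -2.1] w 0.147 t 11.15
0 turn z 0.05 shift cm [-0.07  0.05  1.11]
```

View pics/w5.png

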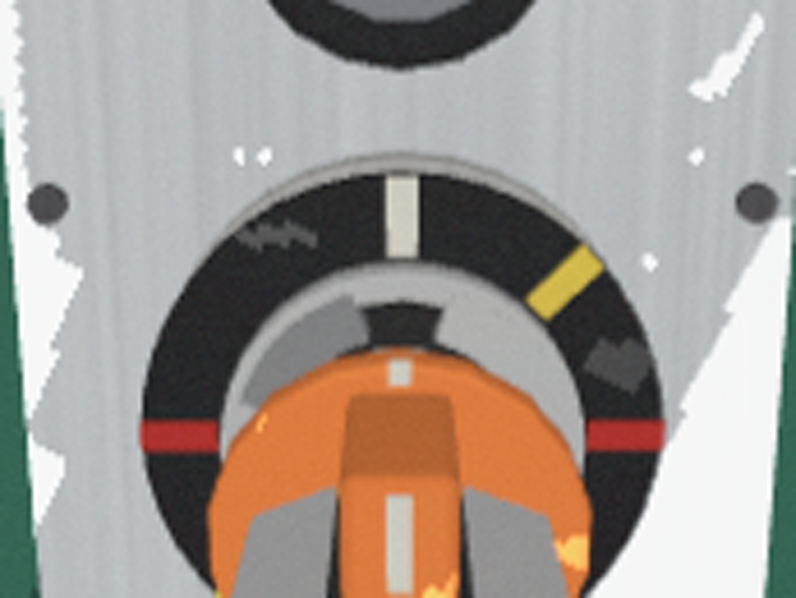

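The neck fills this view: red marks at (180,437) and (625,437), white mark at (402,217). The cap's flange front is at (400,352), its sides are at 208/592, and its wing points straight at the white mark.

```bash
sed -e "s/ci4/ci5/;s/w4_raw/w5_raw/" -e "s/range(214,250)/range(219,246)/;s/m\[:205\]=0/m[:212]=0/" -e "/^col/d" fit.py > fit2.py
cat >> fit2.py <<'E'
k=4.6; F=lambda x,y:(200+x/k-.4,140+y/k-.4)
for a,b in (((142,437),(664,437)),((218,437),(586,437))):
    A,B=at(ci,F(*a),.14),at(ci,F(*b),.14); c=(A+B)/2; d=A-B
    print('red',c,np.linalg.norm(d),np.degrees(np.arctan2(d[1],d[0]))-90)
for y,rr,z in ((173,.044,.14),(262,.03,.147)):
    q=at(ci,F(402,y),z); print('front',rr,q[:2]-rr*M[:2,0])
cap=p+M@np.array([f.x[0],f.x[1],0])/1000
print('cap centre cam',cap,'TCP',p)
for y in (475,477): 
    q=at(ci,F(400,y),p[2]-.028+.055); print('wing front -> cap',(q-.023*M[:,0]))
E
python3 fit2.py
```

```text
104 [[269.5 219. ]
 [303.5 219. ]
 [267.5 220. ]
 [304.5 220. ]] [287.  215.5]
dx,dy,dz mm [-0.9  -0.21  5.81] rms px 5.21
dx,dy,dz mm [-2.53 -0.22] rms px 5.44
red [0.60647294 0.14597137 0.14      ] 0.08814696010813089 26.351140433571345
red [0.60640262 0.14612848 0.14      ] 0.062117791090152016 26.351275370395
front 0.044 [0.60723454 0.1465805 ]
front 0.03 [0.608166   0.14704955]
cap centre cam [0.60637406 0.14672938 0.19109054] TCP [0.60873607 0.147658   0.19109936]
wing front -> cap [0.60740252 0.14710083 0.21802167]
wing front -> cap [0.60718612 0.14699354 0.21802167]
```

```bash
sed -i "s/&(o>70))/\&(o>70)\&(im[:,:,1]>1.3*im[:,:,0])\&(im[:,:,1]>75))/" fit2.py; python3 fit2.py
```

```text
104 [[269.5 219. ]
 [303.5 219. ]
 [267.5 220. ]
 [304.5 220. ]] [287.  215.5]
dx,dy,dz mm [-2.87 -0.23 -1.02] rms px 0.31
dx,dy,dz mm [-2.6  -0.23] rms px 0.31
red [0.60647294 0.14597137 0.14      ] 0.08814696010813089 26.351140433571345
red [0.60640262 0.14612848 0.14      ] 0.062117791090152016 26.351275370395
front 0.044 [0.60723454 0.1465805 ]
front 0.03 [0.608166   0.14704955]
cap centre cam [0.60630677 0.14671326 0.1910903 ] TCP [0.60873607 0.147658   0.19109936]
wing front -> cap [0.60740252 0.14710083 0.21802167]
wing front -> cap [0.60718612 0.14699354 0.21802167]
```

Emit:
{"api": "apply_moves", "payload": {
  "rows": [
    [[0, 0, 0, 0, 0.05, 0.8, 1], [0, 0, 0, 0, 0, 0.6, 1], [0, 0, 0, 0, 0, 0, 1], [0, 0, 0, 0, 0, 0, 1]]
  ],
  "force": 40
}}

```text
time: 11.7
ee_pos: [0.6077, 0.1473, 0.1747]
orientation: [-3.059, -0.717, 0.001]
force: [-0.1, -0.3, -0.8]
width: 0.147
finger_force: 40.0
```

Emit:
{"api": "apply_moves", "payload": {
  "rows": [
    [[0, 0, 0, 0, 0, 0.3, 1], [0, 0, 0, 0, 0, 0.3, 1], [0, 0, 0, 0, 0, 0, 1], [0, 0, 0, 0, 0, 0, 1]]
  ]
}}

```text
time: 12.2
ee_pos: [0.6079, 0.1473, 0.169]
orientation: [-3.059, -0.717, -0.0]
force: [0.6, -0.0, -1.2]
width: 0.144
finger_force: 40.0
```

Run:
```python
from h import *
plan([.6087,.1472,.159],-63.7,1); print(r.read_state()['moment'])
```

```text
pos [0.6079 0.1473 0.169 ] yaw -63.63 dyaw -0.07 tilt [ 0.  0. -1.] q [0.1  0.34 1.45 0.   1.35 1.21] F [ 0.6 -0.  -1.2] w 0.144 t 12.2
0 turn z 0.07 shift cm [0.07 0.05 1.  ]
[0.00028829 0.01230035 0.00037779]
```

Emit:
{"api": "apply_moves", "payload": {
  "rows": [
    [[0, 0, 0, 0, 0, 0.3, 1], [0, 0, 0, 0, 0, 0.3, 1], [0, 0, 0, 0, 0, 0, 1]]
  ]
}}

```text
time: 12.58
ee_pos: [0.6083, 0.1473, 0.1636]
orientation: [3.059, 0.716, 0.002]
force: [-0.3, 0.7, 2.8]
width: 0.148
finger_force: 40.0
```

Emit:
{"api": "apply_moves", "payload": {
  "rows": [
    [[0, 0, 0, 0, 0, 0.2, 1], [0, 0, 0, 0, 0, 0.2, 1], [0, 0, 0, 0, 0, 0, 1]]
  ]
}}

```text
time: 12.95
ee_pos: [0.6083, 0.1473, 0.1595]
orientation: [3.059, 0.716, 0.002]
force: [0.2, 0.1, 5.6]
width: 0.142
finger_force: 40.0
```

Run:
```python
from h import *
plan([.6087,.1472,.159],-63.7,1); print(r.read_state()['moment'])
```

```text
pos [0.6083 0.1473 0.1595] yaw -63.63 dyaw -0.07 tilt [ 1.2e-03  1.0e-04 -1.0e+00] q [ 0.1   0.35  1.46 -0.    1.33  1.21] F [0.2 0.1 5.6] w 0.142 t 12.95
0 turn z 0.07 shift cm [0.03 0.03 0.05]
[0.01242709 0.09835973 0.04051221]
```

Emit:
{"api": "apply_moves", "payload": {
  "rows": [
    [[0, 0, 7, 0, 0.02, 0.03, 1], [0, 0, 8, 0, 0.02, 0, 1], [0, 0, 8, 0, 0.02, 0, 1], [0, 0, 8, 0, 0.02, 0, 1], [0, 0, 0, 0, 0, 0, 1]]
  ]
}}

```text
time: 13.58
ee_pos: [0.6088, 0.1466, 0.1593]
orientation: [-3.139, 0.128, -0.003]
force: [-0.0, 0.3, 4.8]
width: 0.145
finger_force: 40.0
```

Run:
```python
from h import *
plan([.6084,.1461,.159],-108.7,1); print(r.read_state()['moment'])
```

```text
pos [0.6088 0.1466 0.1593] yaw -94.68 dyaw -14.02 tilt [ 1.8e-03  2.0e-04 -1.0e+00] q [ 0.1   0.35  1.46 -0.    1.33  1.75] F [-0.   0.3  4.8] w 0.145 t 13.575
0 turn z 14.02 shift cm [-0.03  0.05  0.03]
[ 0.02703123  0.08183671 -0.058649  ]
```

Emit:
{"api": "apply_moves", "payload": {
  "rows": [
    [[0, 0, 7, 0, 0.02, 0, 1], [0, 0, 7, 0, 0.02, 0, 1], [0, 0, 0, 0, 0, 0, 1], [0, 0, 0, 0, 0, 0, 1]]
  ]
}}

```text
time: 14.08
ee_pos: [0.6088, 0.1462, 0.1594]
orientation: [-3.1, 0.509, -0.003]
force: [-0.4, 1.2, 5.2]
width: 0.147
finger_force: 40.0
```

Run:
```python
from h import *
plan([.6084,.1461,.159],-108.7,1); print(r.read_state()['moment'])
save('wrist','w6',None,1); save('top','t6',None,1); save('scene','s6',None,1)
im=cv2.imread('pics/w6_raw.png'); t=cv2.imread('pics/t6_raw.png'); sc=cv2.imread('pics/s6_raw.png')
out=np.zeros((600,800,3),np.uint8)
out[:390,:519]=cv2.resize(im[140:270,200:373],(519,390)); out[:210,520:800]=cv2.resize(t,(280,210)); out[390:600,:280]=cv2.resize(sc,(280,210))
out[390:600,280:800]=cv2.resize(sc[160:265,290:550],(520,210)); out[210:390,520:800]=cv2.resize(t[85:201,330:510],(280,180))
cv2.imwrite('pics/v6.png',out)
```

```text
pos [0.6088 0.1462 0.1594] yaw -108.64 dyaw -0.06 tilt [ 2.e-03  2.e-04 -1.e+00] q [ 0.1   0.35  1.46 -0.    1.33  1.99] F [-0.4  1.2  5.2] w 0.147 t 14.075
0 turn z 0.06 shift cm [-0.03  0.02  0.04]
[0.00248132 0.00942437 0.00072099]
```

View pics/v6.png

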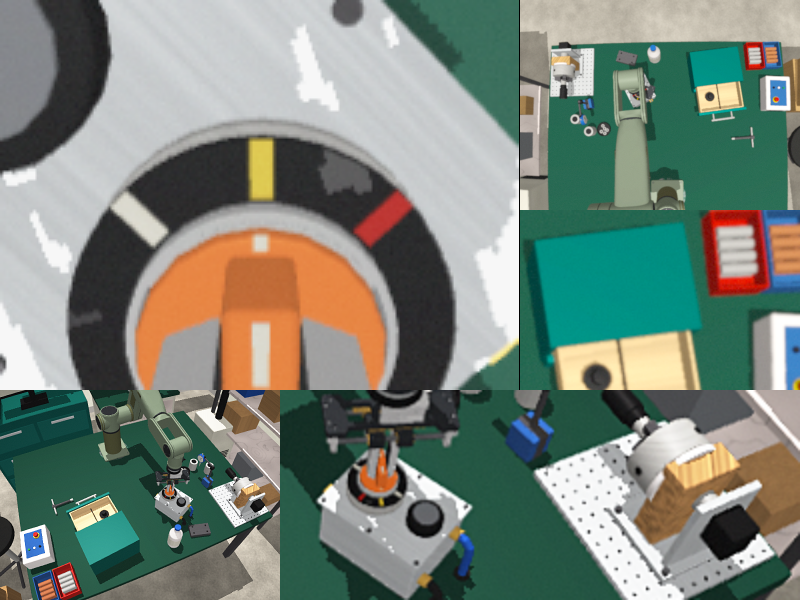

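The close view shows the wing and its index marks (260,242)/(260,350) in line with the yellow mark at (260,168), with the flange down on the neck. The other views show the drawer still out, the plug in it and the bystanders untouched, so I hand in.

Run:
```python
from h import *
print(r.job_done())
```

```text
the job is handed in; nothing more can be done
None
```

The job is handed in: the top drawer is out at its stop with the plug still in it, and the cap is in the neck, turned 45° clockwise to the yellow vent marks, short of the lock, and still gripped there. No verdict came back from the hand-in.

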